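# Feed the orange bung through the flap

## Robot

A 6-joint arm with a two-finger parallel gripper is mounted at the origin on the work surface. World frame = base frame: x ahead of the robot, y to its left, z up, the work surface at z = 0. Lengths are in m, angles in degrees, forces in N, time in s.
With the tool pointing down it reaches from about 0.35 to 0.875 m from the base axis. Payload 4.2 kg.
Tool frame: the origin (TCP) lies midway between the tips of the shut fingers; the grasp point (between the pads) lies 19 mm behind it; z points along the fingers, y is the direction in which the jaws open and shut (so a half turn about z gives the same grasp; the last joint's range is limited). The gripper opens to 87 mm and grips with 3 to 60 N. Pads are 19 mm wide; open, the fingers measure 117 mm over their backs; the gripper's body (75 mm by 190 mm) begins 51 mm behind the grasp point.
Start: joints at [90.103, 22.042, 0.453, 0, -68.411, -14.817], TCP at [0.159, 0.604, 0.223] pointing down, gripper open.
Joint ranges: [-179.83, 179.83], [-69.29, 118.12], [-61.27, 80.66], [-181.25, 117.63], [-171.15, -9.14], [-177.46, 177.46]. Speed limits (degrees/s): [159.86, 159.86, 180, 180, 180, 180].

## Interface

Orientations are given as a 3x3 rotation matrix whose columns are the frame's x, y, z axes.
In Python, from station import r gives the robot as it stands.
- The arm moves only by the tool play_rows, never from a script. Its argument "commands" is a list that holds one entry, the list of rows, each a list of 7 numbers: the shift along the world's x, y, z in m, then the turn, a rotation vector about the world's x, y, z in rad, then the closure, from 0 (fully open) to 1 (shut). A call has 1 to 5 rows; each row is the pose to reach, as a shift and turn from the pose commanded when the call began; what a row does not reach only later rows make up. A row lasts 1/10 s, in which the tool goes at most 50 mm and 8.59 degrees, less where a joint would pass 70% of its speed; a pose out of reach is approached as far as the arm can. A call with a gripper value outside its range is refused whole. The fingers move at their own pace and stop on an object; the grip force is fixed at half the most. Time passes only in rows, so rows that repeat a pose let the fingers close. It gives the time, the measured TCP pose, the force and the opening at its end, in the units of the state.
- r.sense(): the state, without advancing time (a new reading comes with each control period).
- r.capture(name): name is "side" or "top" or "wrist"; returns a dict with "image" (400x640x3 uint8, red, green, blue), "range_z" (400x640 float32, m along the optical axis (not along the pixel's ray), 0 where there is no reading), "intrinsics" (3x3 intrinsics, pixels), "k1" (the pictures are not rectified: a ray, as slopes to the right and down, at radius r is drawn at 1 + k1 r^2 times it, then the intrinsics apply), "extrinsics" (4x4, takes a point from camera to world coordinates); the wrist camera has in their place "mount" (4x4, takes a point from camera to tool coordinates, whose origin is the TCP and whose axes are the flange's). Camera axes: x right, y up, looking along -z (the intrinsics and any distortion apply to the point x, -y, -z); pixel columns grow to the right and rows downward; lengths in m; the calibration is good to about 2 mm. A picture is of the moment at which its call begins: read the wrist's pose just before it.
- r.finish_job(): hands the job in, once; it reports no verdict.
The state is a dict: "time_s": time; "joints": joint angles; "joint_velocities": joint speeds; "effort": joint torques, N m; "tcp_pos": TCP position; "ee_rot": TCP orientation; "wrist_force": force on the tool from outside, world axes, zero at the start; "moment": the same for the moment, N m; "gripper_width": opening from 0.0 (shut) to 1.0 (fully open).
Only numpy, scipy, OpenCV 4.12 (cv2) and the standard library are available. Lean on these libraries where they do the work, as an engineer would, in place of code of your own. Each camera call takes 0.05 s, during which the arm holds its last target. There are 200 camera calls.

## Task

Two cleaned carboy bungs stand in the two lanes of the store box's feed deck. Without picking it up, push the orange bung gently along its lane with the fingertips, through the yellow gravity flap and right over the inner edge so that it drops into the bin, then draw the fingers back out so that the flap swings fully shut behind it. Leave the white bung, the amber bottle and the blue cup where they stand.

Things in the scene. Friction and masses are not known exactly. Their poses are not given: they have to be found in the camera images.
- chute: Clear-walled store box with a plywood feed deck, fixed to the bench (its place and yaw vary). Origin at bench level in the plane of the closed flaps, midway between them; x points into the box, away from the robot, y left, z up. Deck top at z = 70 mm, x from -170 to +28 mm. Lane centres y = +48 and -48 mm. Bin floor z = 6 mm, back wall x = 170 mm, roof top z = 150 mm.
- left_doorway (a point): Doorway of the left lane: deck level (z 70 mm), flap plane, lane centre; axes as the chute's. Opening 90 mm wide, 68 mm high between dark posts (front at x = -4 mm) under a dark header (front x = -2 mm). The header stops upright fingers; fingers leaning 30 to 45 degrees, tips forward and down, reach 20 to 25 mm in under the raised flap.
- right_doorway (a point): The same point of the right lane. Each lane is 90 mm clear between dark guide strips 14 mm high, 6 mm thick, at chute y = -96, 0 and +96 mm, running from the deck's front end to the posts.
- inner_edge (a point): Middle of the sharp inner edge of the deck, inside the box, 28 mm past the flap plane. Beyond it is a 64 mm drop to the bin floor. A bung drops by itself once its centre is past this edge, that is when its rear is about level with the flap plane; a clear divider parts the left and right halves of the bin.
- flap_left (a joint): Angle (rad) of the left lane's yellow flap: 0 hanging shut, growing as its lower edge swings into the box, stop at 1.5. Flap 80 mm wide, 4 mm thick, lower edge 3 mm above the deck, hinged on a horizontal pin at x = 0, z = 134 mm of the chute; 60 g, no spring: it falls shut by its own weight unless something is under it, and opens only inward.
- flap_right (a joint): The same for the right lane's flap.
- orange_bung: Orange carboy bung, a truncated cone standing on its wide end: 60 mm across at the base, 50 mm across on top, 32 mm high, 55 to 115 g, loose. Origin at the centre of its base (70 mm above the bench at the start). It starts in the left or the right lane, its centre 45 to 85 mm in front of the flap.
- orange_bung_center (a point): Middle of the orange bung, 16 mm above its base on its axis.
- white_bung: White bung of the same shape in the other lane; leave it. Origin at the centre of its base.
- amber_bottle: Amber glass bottle, 60 mm across, 150 mm tall, standing on the bench to the left of the box. Origin at the centre of its base. Leave it.
- blue_cup: Blue plastic cup, 72 mm across, 80 mm tall, standing on the bench to the right of the box. Origin at the centre of its base. Leave it.
Not all that is in view belongs to the job. There is more than one size of the orange_bung; the one meant has the size given above.

How it is judged:
By the outcome, as a careful person would: the job done as asked, in the order asked, and still so for the second after the job is handed in, with the robot touching nothing.
It also fails if it takes over 35 s, if anything falls off the work surface, if the arm or the gripper's body presses on something with over 40 N, if the wrist force passes 120 N, or if a joint passes its speed limit or range.

## Working session

There is one attempt and no reset: what is moved stays moved. The work goes in short steps, Python scripts to look and compute and a tool call to move; the robot and the scene stay as the last step left them, time stands still between calls to the robot, and variables do not carry over. Pictures are saved under pics/ and viewed, about 8 in all and at most 12, crops included, and the job is handed in when it is done.

Besides the shell and the picture viewer there is one more tool, called after ">>>" by a JSON object that holds its "op" and its "data", one argument or row to a line. play_rows: Moves the arm, as the interface text tells. Its arguments: {"type":"object","properties":{"commands":{"type":"array","items":{"type":"array","items":{"type":"array","items":{"type":"number"}}}}},"required":["commands"]}

```bash
mkdir -p pics; ls; python3 - <<'E'
from station import r
import cv2,numpy as np
s=r.sense(); print(s)
for n in("top","side"):
    c=r.capture(n); np.savez(f"{n}0.npz",**c); cv2.imwrite(f"pics/{n}0.png",c["image"][:,:,::-1]); print(n,c["intrinsics"],c["k1"],c["extrinsics"])
E
```

```text
pics
{'time_s': 0.0, 'joints': array([ 9.01038770e+01,  2.20885233e+01,  3.79154583e-01, -2.73702115e-02,
       -6.84118737e+01, -1.48168306e+01]), 'joint_velocities': array([-0.01170326,  0.081307  , -0.08613689,  0.059353  , -0.00239414,
        0.07379672]), 'effort': array([-3.87525124e-04, -3.90666997e+01,  1.87405872e+01,  4.21982959e+00,
        1.10755194e-02, -1.91573922e-04]), 'tcp_pos': array([0.15856921, 0.60391861, 0.22148312]), 'ee_rot': array([[ 9.67165609e-01, -2.54146595e-01, -4.40353834e-04],
       [-2.54146951e-01, -9.67163299e-01, -2.11684129e-03],
       [ 1.12093938e-04,  2.15925068e-03, -9.99997663e-01]]), 'wrist_force': array([-0.02185831, -0.62514117, -0.09806934]), 'moment': array([-0.05211314,  0.00839615,  0.04131956]), 'gripper_width': 1.0027475206002356}
top [[362.23648137   0.         329.95229528]
 [  0.         362.23648137 202.54555226]
 [  0.           0.           1.        ]] -0.04096628017922926 [[ 0.0068682   0.98892844 -0.14823414  0.42968156]
 [-0.99962234  0.01073434  0.02529711  0.06699383]
 [ 0.02660822  0.14800442  0.98862869  0.97349785]
 [ 0.          0.          0.          1.        ]]
side [[425.49929638   0.         315.0890362 ]
 [  0.         425.49929638 201.9539575 ]
 [  0.           0.           1.        ]] -0.09620243619987887 [[-0.90246692  0.28872449 -0.31967426  0.29517076]
 [-0.43057869 -0.62612243  0.65005592  0.62913981]
 [-0.01246816  0.72429888  0.68937339  0.68927893]
 [ 0.          0.          0.          1.        ]]
```

View pics/top0.png

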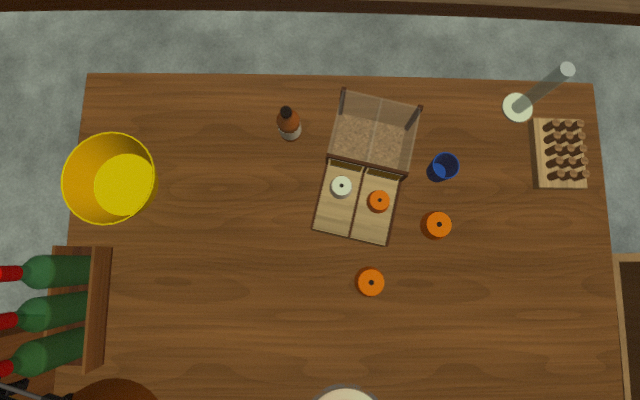

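View pics/side0.png

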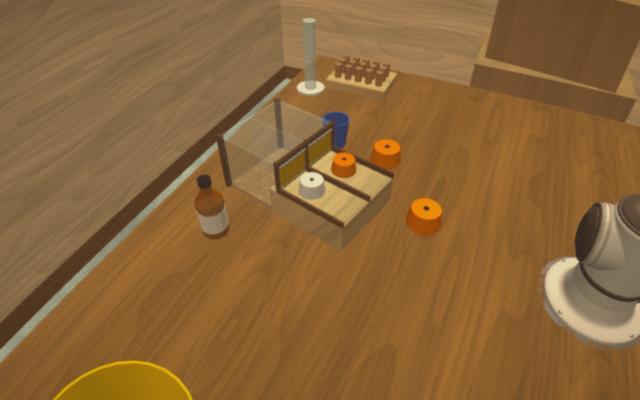

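Top view: the orange bung is in the right lane at about (379,201) and the white one in the left lane at (341,186). The bottle is at (288,122) and the cup at (445,167). The larger orange bungs at (371,282) and (438,224) stand on the bench and are decoys. The side view agrees.

```bash
cat > h.py <<'E'
import numpy as np,cv2
def load(n): return dict(np.load(n))
def slopes(c,uv):
    k=float(c["k1"]); K=c["intrinsics"]
    d=(np.asarray(uv,float).reshape(-1,2)-[K[0,2],K[1,2]])/[K[0,0],K[1,1]]
    u=d.copy()
    for _ in range(20): u=d/(1+k*(u**2).sum(1,keepdims=True))
    return u
def plane(c,uv,z,E=None):
    E=c["extrinsics"] if E is None else E
    u=slopes(c,uv); d=np.c_[u[:,0],-u[:,1],-np.ones(len(u))]@E[:3,:3].T
    t=(z-E[2,3])/d[:,2]; return E[:3,3]+d*t[:,None]
def cloud(c,E=None):
    E=c["extrinsics"] if E is None else E
    v,u=np.mgrid[:400,:640]; s=slopes(c,np.c_[u.ravel(),v.ravel()]); Z=c["range_z"].ravel()[:,None]
    return ((np.c_[s[:,0],-s[:,1],-np.ones(len(s))]*Z)@E[:3,:3].T+E[:3,3]).reshape(400,640,3)
def project(c,P,E=None):
    E=c["extrinsics"] if E is None else E
    q=(np.asarray(P).reshape(-1,3)-E[:3,3])@E[:3,:3]; s=np.c_[q[:,0],-q[:,1]]/-q[:,2:]
    s=s*(1+float(c["k1"])*(s**2).sum(1,keepdims=True)); K=c["intrinsics"]
    return s*[K[0,0],K[1,1]]+[K[0,2],K[1,2]]
E
python3 - <<'E'
from h import *
c=load("top0.npz"); P=cloud(c); z=P[...,2]
m=((z>.06)&(z<.095)); m[:140]=0;m[260:]=0;m[:,:300]=0;m[:,412:]=0
m=cv2.morphologyEx(m.astype(np.uint8),cv2.MORPH_OPEN,np.ones((3,3)))
n,l,st,ce=cv2.connectedComponentsWithStats(m); i=1+st[1:,4].argmax(); q=P[l==i][:,:2]
print(st[i]); r=cv2.minAreaRect(q.astype(np.float32)); print(r,cv2.boxPoints(r)); print("deck z",np.median(z[l==i]))
hsv=cv2.cvtColor(c["image"],cv2.COLOR_RGB2HSV)
for side,roi in(("top",(180,220,360,400)),("side",(145,182,325,362))):
    c=load(side+"0.npz"); P=cloud(c); z=P[...,2]; hsv=cv2.cvtColor(c["image"],cv2.COLOR_RGB2HSV)
    a=np.zeros((400,640),bool); a[roi[0]:roi[1],roi[2]:roi[3]]=1
    o=a&(hsv[...,0]<15)&(hsv[...,1]>200)&(hsv[...,2]>120)
    t=o&(z>.096); print(side,"orange n",o.sum(),t.sum(),"top z",np.median(z[t]),"ctr",cv2.minEnclosingCircle(P[t][:,:2].astype(np.float32)))
im=cv2.resize(load("top0.npz")["image"][75:255,300:460,::-1],None,fx=3.3,fy=3.3,interpolation=cv2.INTER_CUBIC)
cv2.imwrite("pics/c1.png",im)
E
```

```text
[ 310  163   91   83 4735]
((0.5637839436531067, -0.020923741161823273), (0.19850429892539978, 0.17452968657016754), 77.20321655273438) [[ 0.45670286 -0.09838203]
 [ 0.6268976  -0.13703926]
 [ 0.67086506  0.05653454]
 [ 0.5006703   0.09519178]]
deck z 0.06962850314805857
top orange n 110 99 top z 0.10138604881950164 ctr ((0.5076932907104492, -0.011777255684137344), 0.11096350103616714)
side orange n 286 88 top z 0.09975881572383488 ctr ((0.43876147270202637, 0.26528358459472656), 0.3912644386291504)
```

View pics/c1.png

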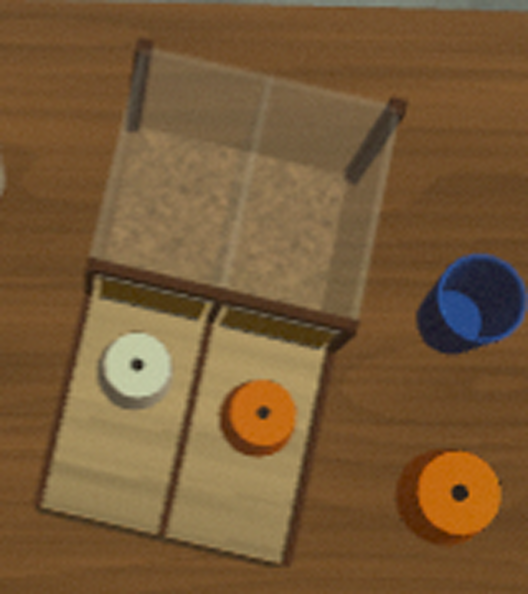

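The crop shows both lanes clearly: orange bung hole at crop (263,412), front deck corners at (40,508) and (287,565), header ends at (90,270) and (355,328).

```bash
python3 - <<'E'
from h import *
c=load("top0.npz"); f=lambda x,y:(300+x/3.3,75+y/3.3)
A=plane(c,[f(40,508),f(287,565)],.077); print("front",A)
B=plane(c,[f(92,262),f(356,322)],.15); print("header",B)
B2=plane(c,[f(145,42),f(403,102)],.15); print("back",B2)
T=plane(c,[f(263,412),f(137,364)],.102); print("bungs",T)
S=load("side0.npz"); print("side bung", plane(S,[(344,158)],.102),plane(S,[(312,179)],.102))
yaw=np.radians(-12.8); R=np.array([[np.cos(yaw),-np.sin(yaw)],[np.sin(yaw),np.cos(yaw)]]); O=np.array([.6445,-.0393])
for n,X in(("front",A),("hdr",B),("back",B2),("b",T)): print(n,(X[:,:2]-O)@R*1000)
# orange mask with background-free depth use
from station import r
print(r.capture("wrist")["mount"])
E
```

```text
front [[ 0.49760133  0.08772596  0.077     ]
 [ 0.45643559 -0.09775446  0.077     ]]
header [[ 0.66740007  0.05157661  0.15      ]
 [ 0.62627305 -0.13656267  0.15      ]]
back [[ 0.83534054  0.01389503  0.15      ]
 [ 0.79270231 -0.1761849   0.15      ]]
bungs [[ 0.56834873 -0.07703363  0.102     ]
 [ 0.60343576  0.01660998  0.102     ]]
side bung [[ 0.57018674 -0.08111114  0.102     ]] [[0.60390179 0.0142972  0.102     ]]
front [[-171.39055445   91.32410374]
 [-170.44038675  -98.66721596]]
hdr [[  2.19741032  93.69174353]
 [  3.77440339 -98.88378081]]
back [[ 174.31275391   94.15353088]
 [ 174.84602831 -100.64921988]]
b [[-65.89903397 -53.66712248]
 [-52.43053514  45.42286403]]
[[-8.34731441e-04  9.53061712e-01  3.02774959e-01  8.20254087e-02]
 [ 9.99999521e-01  9.50008326e-04 -2.33458938e-04  3.03854111e-04]
 [-5.10139507e-04  3.02774619e-01 -9.53062049e-01 -1.62118712e-01]
 [ 0.00000000e+00  0.00000000e+00  0.00000000e+00  1.00000000e+00]]
```

Two views agree to a few mm: chute origin about (0.644,-0.041), yaw -12.7°. In the chute frame the orange bung sits at (-66,-52) mm. Next I bring the arm over the front of the right lane and lean the fingers 35°.

>>> {"op": "play_rows", "data": {
  "commands": [
    [[0.022,-0.042,0.006,0,0,0.007,0.65],[0.044,-0.084,0.012,0,0,0.014,0.65],[0.066,-0.126,0.018,0,0,0.021,0.65],[0.088,-0.168,0.024,0,0,0.028,0.65],[0.11,-0.21,0.03,0,0,0.035,0.65]]
  ]
}}

```text
time_s: 0.65
tcp_pos: [0.2692, 0.3925, 0.2526]
ee_rot: [[0.976, -0.219, -0.0], [-0.219, -0.976, -0.0], [-0.0, 0.0, -1.0]]
wrist_force: [0.7, 0.9, 0.8]
gripper_width: 0.627
```

>>> {"op": "play_rows", "data": {
  "commands": [
    [[0.022,-0.042,0,0,0,0,0.65],[0.044,-0.084,0,0,0,0,0.65],[0.066,-0.126,0,0,0,0,0.65],[0.088,-0.168,0,0,0,0,0.65],[0.11,-0.21,0,0,0,0,0.65]]
  ]
}}

```text
time_s: 1.15
tcp_pos: [0.379, 0.1826, 0.2527]
ee_rot: [[0.976, -0.219, 0.0], [-0.219, -0.976, 0.0], [0.0, -0.001, -1.0]]
wrist_force: [1.7, 0.4, -0.8]
gripper_width: 0.356
```

>>> {"op": "play_rows", "data": {
  "commands": [
    [[0.022,-0.042,0,-0.027,-0.119,0,0.65],[0.044,-0.084,0,-0.054,-0.238,0,0.65],[0.066,-0.126,0,-0.081,-0.357,0,0.65],[0.088,-0.168,0,-0.108,-0.476,0,0.65],[0.11,-0.21,0,-0.135,-0.596,0,0.65]]
  ]
}}

```text
time_s: 1.65
tcp_pos: [0.4839, -0.015, 0.2555]
ee_rot: [[0.815, -0.227, 0.533], [-0.189, -0.974, -0.127], [0.548, 0.003, -0.836]]
wrist_force: [2.1, -1.3, 1.8]
gripper_width: 0.351
```

>>> {"op": "play_rows", "data": {
  "commands": [
    [[0.01,-0.02,0,0,0,0,0.65],[0.02,-0.038,0,0,0,0,0.65],[0.02,-0.038,0,0,0,0,0.65]]
  ]
}}

```text
time_s: 1.95
tcp_pos: [0.5054, -0.0539, 0.2559]
ee_rot: [[0.815, -0.232, 0.53], [-0.193, -0.973, -0.129], [0.546, 0.003, -0.838]]
wrist_force: [-0.7, 0.2, 0.5]
gripper_width: 0.354
```

```bash
cat >> h.py <<'E'
yaw=np.radians(-12.7); R=np.array([[np.cos(yaw),-np.sin(yaw)],[np.sin(yaw),np.cos(yaw)]]); O=np.array([.6442,-.0415])
def ch(p): return (np.asarray(p).reshape(-1,np.shape(p)[-1])[:,:2]-O)@R*1000
E
cat > look.py <<'E'
import sys
from h import *
from station import r
s=r.sense(); T=np.eye(4);T[:3,:3]=s["ee_rot"];T[:3,3]=s["tcp_pos"]
print(s["time_s"],"tcp",s["tcp_pos"].round(4),"chute",ch(s["tcp_pos"]).round(1),"joints",s["joints"].round(0),"F",s["wrist_force"].round(1),"w",s["gripper_width"]); print(s["ee_rot"].round(3))
ims=[]
for n in sys.argv[2:]:
    c=r.capture(n)
    if n=="wrist": E=T@c["mount"]; c["extrinsics"]=E
    np.savez(f"{n}_{sys.argv[1]}.npz",**c); im=c["image"][:,:,::-1]
    if n=="side": im=cv2.resize(im[90:250,215:455],(640,427))
    if n=="top": im=cv2.resize(im[75:255,290:460],(640,678))[200:600]
    ims.append(im)
if ims: cv2.imwrite(f"pics/{sys.argv[1]}.png",cv2.resize(np.vstack(ims),None,fx=.7,fy=.7) if len(ims)>1 else ims[0])
E
python3 look.py a wrist side
```

```text
1.95 tcp [ 0.5054 -0.0539  0.2559] chute [[-132.7  -42.6]] joints [ 17.  -6. -50.  45. -23.  22.] F [-0.7  0.2  0.5] w 0.3536246802931559
[[ 0.815 -0.232  0.53 ]
 [-0.193 -0.973 -0.129]
 [ 0.546  0.003 -0.838]]
```

View pics/a.png

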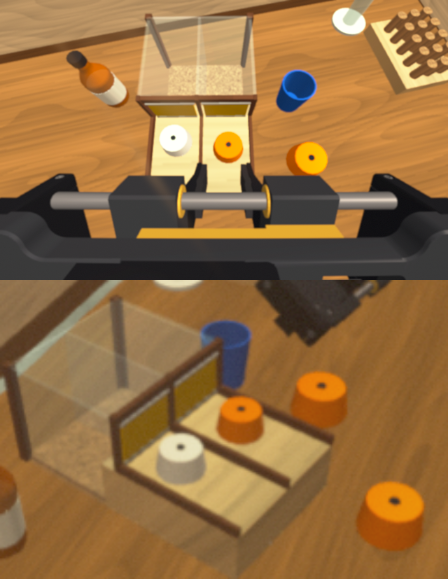

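The wrist view shows the orange bung centred at about (326,207) in full-frame pixels, ahead of the fingertips. The side view shows everything undisturbed. I refine the bung and lane positions from this nearer view.

```bash
python3 - <<'E'
from h import *
c=load("wrist_a.npz"); hsv=cv2.cvtColor(c["image"],cv2.COLOR_RGB2HSV)
P=cloud(c); z=P[...,2]
o=((hsv[...,0]<16)&(hsv[...,1]>180)&(hsv[...,2]>150)); o[:,:290]=0;o[:,365:]=0;o[240:]=0;o[:170]=0
print("o",o.sum(),np.argwhere(o).min(0),np.argwhere(o).max(0))
t=o&(abs(z-.102)<.004); q=ch(P[t]); print("top pts mid",(np.percentile(q,2,axis=0)+np.percentile(q,98,axis=0))/2,np.ptp(q,axis=0),np.median(z[t]))
print("hole",ch(plane(c,[(325.7,207)],.102)))
d=(abs(z-.084)<.004)&(hsv[...,2]<110); d[:150]=0;d[260:]=0;d[:,:205]=0;d[:,370:]=0
q=ch(P[d]);
h,e=np.histogram(q[(q[:,0]>-110)&(q[:,0]<-10)][:,1],bins=np.arange(-110,115,3)); print([(int(a),int(b)) for a,b in zip(e,h) if b>3])
E
```

```text
o 290 [203 305] [231 345]
top pts mid [-78.50285491 -46.583233  ] [29.75323317 39.6412033 ] 0.1002682850186363
hole [[-68.94556847 -52.30847777]]
[(91, 8)]
```

>>> {"op": "play_rows", "data": {
  "commands": [
    [[0.01,-0.011,-0.03,0,0,0,0.65],[0.01,-0.011,-0.065,0,0,0,0.65],[0.01,-0.011,-0.1,0,0,0,0.65],[0.01,-0.011,-0.13,0,0,0,0.65],[0.01,-0.011,-0.13,0,0,0,0.65]]
  ]
}}

```text
time_s: 2.55
tcp_pos: [0.5151, -0.048, 0.1678]
ee_rot: [[0.845, -0.245, 0.475], [-0.195, -0.969, -0.152], [0.497, 0.036, -0.867]]
wrist_force: [-0.3, -0.3, -0.1]
gripper_width: 0.353
```

```bash
python3 look.py b wrist side
```

```text
2.55 tcp [ 0.5151 -0.048   0.1678] chute [[-124.5  -34.7]] joints [  1.   3. -58.  87.  -9. -10.] F [-0.3 -0.3 -0.1] w 0.35293082549057675
[[ 0.845 -0.245  0.475]
 [-0.195 -0.969 -0.152]
 [ 0.497  0.036 -0.867]]
```

View pics/b.png

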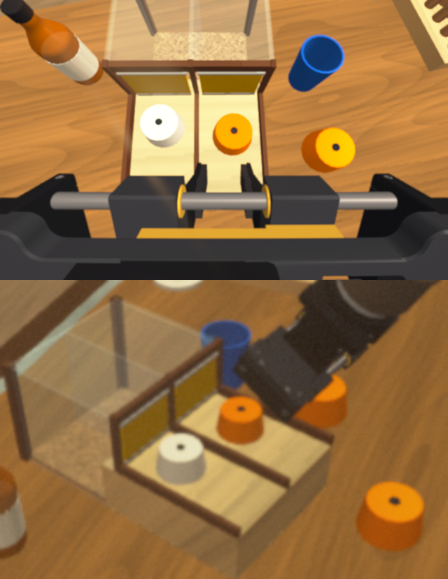

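The wrist has run into the joint 5 range limit (-9.1°) and joint 3 is near its own, so a 35° lean is not reachable this close to the robot. I back off and collect samples to fit the arm's kinematics, so I can choose the lean along the lane.

>>> {"op": "play_rows", "data": {
  "commands": [
    [[0,0,0.04,0.03,0.119,0,0.65],[0,0,0.08,0.06,0.238,0,0.65],[0,0,0.1,0.09,0.357,0,0.65],[0,0,0.1,0.11,0.476,0,0.65],[0,0,0.1,0.135,0.596,0,0.65]]
  ]
}}

```text
time_s: 3.15
tcp_pos: [0.5187, -0.0553, 0.2687]
ee_rot: [[0.904, -0.293, 0.31], [-0.241, -0.951, -0.195], [0.352, 0.102, -0.93]]
wrist_force: [2.2, -2.4, 1.7]
gripper_width: 0.35
```

```bash
python3 -c "
from station import r
s=r.sense();print(s['time_s'],s['joints'].tolist(),s['tcp_pos'].tolist(),s['ee_rot'].tolist())"
```

```text
3.15 [20.808119238918803, 0.7099040789775308, -31.644752621361544, 23.64246130881586, -46.81341289829649, 38.46422299596487] [0.5187308464526533, -0.05533253608595802, 0.268703874149606] [[0.9044605405991599, -0.29283592310701745, 0.31015843151063316], [-0.24097650300533272, -0.9507526484726231, -0.1949351851811616], [0.351967975103412, 0.10157028876769934, -0.9304848311182993]]
```

>>> {"op": "play_rows", "data": {
  "commands": [
    [[0.0,0,0,-0.0,-0.1,0,0.65],[0.03,-0.01,0,-0.03,-0.2,0,0.65],[0.06,-0.015,0,-0.06,-0.3,0,0.65],[0.06,-0.015,0,-0.06,-0.3,0,0.65]]
  ]
}}

```text
time_s: 3.55
tcp_pos: [0.5807, -0.0715, 0.2707]
ee_rot: [[0.754, -0.321, 0.574], [-0.211, -0.945, -0.25], [0.622, 0.067, -0.78]]
wrist_force: [1.2, -0.8, 1.8]
gripper_width: 0.348
```

```bash
python3 -c "
from station import r
s=r.sense();print(s['time_s'],s['joints'].tolist(),s['tcp_pos'].tolist(),s['ee_rot'].tolist())"
```

```text
3.55 [8.511814203954629, 0.906709363005681, -47.49494173254771, 69.96614408748927, -20.727445391067832, 1.4224558137600427] [0.5807260895762814, -0.07147642354602303, 0.270659639183035] [[0.753727040334545, -0.3206776879893213, 0.573638709550141], [-0.2114245060280054, -0.9447858294843428, -0.2503585721647979], [0.6222501321167728, 0.06742074481497463, -0.7799097487845967]]
```

```bash
cat > fk.py <<'E'
import numpy as np
from scipy.spatial.transform import Rotation as Ro
from scipy.optimize import least_squares
D=[([90.1038770,22.0885233,.379154583,-.0273702,-68.4118737,-14.8168306],[.15856921,.60391861,.22148312],[[.967165609,-.254146595,-4.4e-4],[-.254146951,-.967163299,-.00211684],[1.12e-4,.002159,-.9999977]]),
([20.808119238918803,0.7099040789775308,-31.644752621361544,23.64246130881586,-46.81341289829649,38.46422299596487],[0.5187308464526533,-0.05533253608595802,0.268703874149606],[[0.9044605405991599,-0.29283592310701745,0.31015843151063316],[-0.24097650300533272,-0.9507526484726231,-0.1949351851811616],[0.351967975103412,0.10157028876769934,-0.9304848311182993]]),
([8.511814203954629,0.906709363005681,-47.49494173254771,69.96614408748927,-20.727445391067832,1.4224558137600427],[0.5807260895762814,-0.07147642354602303,0.270659639183035],[[0.753727040334545,-0.3206776879893213,0.573638709550141],[-0.2114245060280054,-0.9447858294843428,-0.2503585721647979],[0.6222501321167728,0.06742074481497463,-0.7799097487845967]])]
def fk(q,p,s4=1,s6=1):
    a1,d1,L2,e,L3,Lt=p; e_=lambda a,v:Ro.from_euler(a,v,degrees=True)
    A=e_('z',q[0]); t=A.apply([a1,0,d1]); A=A*e_('y',q[1]); t=t+A.apply([0,0,L2]); A=A*e_('y',-q[2]); t=t+A.apply([L3,0,e])
    A=A*e_('x',s4*q[3])*e_('y',-q[4]); t=t+A.apply([Lt,0,0]); A=A*e_('x',s6*q[5])*Ro.from_matrix([[0,0,1],[0,-1,0],[1,0,0]])
    return t,A.as_matrix()
E
python3 - <<'E'
from fk import *
for s4 in(1,-1):
  for s6 in(1,-1):
    print(s4,s6,[np.abs(fk(q,[0]*6,s4,s6)[1]-np.array(R)).max().round(3) for q,t,R in D])
    f=lambda p:np.r_[np.concatenate([fk(q,p,s4,s6)[0]-t for q,t,R in D]),1e-4*(p-[0,.3,.3,0,.3,.25])]
    o=least_squares(f,[0,.3,.3,0,.3,.25]); print(o.x.round(4),np.abs(o.fun[:9]).max())
E
```

```text
1 1 [np.float64(1.225), np.float64(0.547), np.float64(0.69)]
[ 0.9831 -1.6842  0.4488  0.5995 -0.8327 -0.6134] 0.15993189101136807
1 -1 [np.float64(1.221), np.float64(1.004), np.float64(0.692)]
[ 0.9831 -1.6842  0.4488  0.5995 -0.8327 -0.6134] 0.15993189101136807
-1 1 [np.float64(1.224), np.float64(0.221), np.float64(1.145)]
[ 0.0098  0.4612  0.6448 -0.0688  0.4086  0.6148] 0.15993929477198687
-1 -1 [np.float64(1.221), np.float64(1.197), np.float64(1.156)]
[ 0.0098  0.4612  0.6448 -0.0688  0.4086  0.6148] 0.15993929477198687
```

```bash
python3 - <<'E'
from fk import *
for s4 in(1,-1):
  for s6 in(1,-1):
    def g(x):
        out=[]
        for q,t,R in D:
            q=np.array(q)+[x[6],0,0,0,0,x[7]]; tt,RR=fk(q,x[:6],s4,s6); out+=[tt-t,(RR-np.array(R)).ravel()*.3]
        return np.r_[np.concatenate(out),1e-4*(x[:6]-[0,.3,.3,0,.3,.25])]
    o=min((least_squares(g,[0,.3,.3,0,.3,.25,-14.8,a]) for a in(0,90,180,-90)),key=lambda o:o.cost); print(s4,s6,o.x.round(4),np.abs(o.fun[:36]).max())
E
```

```text
1 1 [ 4.14200e-01  9.70000e-02  3.70600e-01  1.22000e-02  5.76000e-02
  2.02500e-01 -2.72038e+01 -3.52107e+01] 0.4070688166142629
1 -1 [ 4.28900e-01  5.33000e-02  3.73400e-01  2.66000e-02  3.63000e-02
  1.83200e-01 -2.65669e+01  3.43666e+02] 0.32798595437460915
-1 1 [ 3.48900e-01 -3.67000e-02  5.03300e-01  7.23000e-02  6.48000e-02
  2.47600e-01 -1.23979e+01  6.48370e+01] 0.23243104214062024
-1 -1 [ 3.32800e-01 -1.28000e-02  5.10700e-01  6.56000e-02  8.16000e-02
  2.65700e-01 -1.18009e+01 -7.93304e+01] 0.05714807292531873
```

```bash
cat > fk2.py <<'E'
from fk import *
def fk2(q,x,s):
    a1,d1,L2,e,L3,Lt,b,o6,w=x; E=lambda a,v:Ro.from_euler(a,v,degrees=True)
    A=E('z',q[0]); t=A.apply([a1,b,d1]); A=A*E('y',q[1]); t=t+A.apply([0,0,L2]); A=A*E('y',-q[2]); t=t+A.apply([L3,0,e])
    A=A*E('x',s[0]*q[3])*E('y',-q[4]); t=t+A.apply([Lt,0,w]); A=A*E('x',s[1]*q[5]+o6)*Ro.from_matrix([[0,0,1],[0,-1,0],[1,0,0]])
    return t,A.as_matrix()
def fit(s):
    x0=np.array([0,.3,.3,0,.3,.25,-.16,0,0])
    def g(x):
        out=[]
        for q,t,R in D:
            tt,RR=fk2(q,x,s); out+=[tt-t,(RR-np.array(R)).ravel()*.3]
        return np.r_[np.concatenate(out),1e-3*(x-x0)[:7],.02*x[8]]
    def st(a): y=x0.copy(); y[7]=a; return y
    return min((least_squares(g,st(a)) for a in(0,90,180,-90)),key=lambda o:o.cost)
E
python3 - <<'E'
from fk2 import *
for s in((1,1),(1,-1),(-1,1),(-1,-1)):
    o=fit(s); print(s,o.x.round(4),np.abs(o.fun[:36]).max())
E
```

```text
(1, 1) [ 0.9192 -1.0236  0.4196  0.3128 -0.4736 -0.3951 -0.1591 -8.0429 -0.149 ] 0.4072419210163543
(1, -1) [ 0.9192 -1.0236  0.4196  0.3128 -0.4736 -0.3951 -0.1591 45.1217 -0.149 ] 0.3529501635408479
(-1, 1) [ 8.77000e-02 -2.06100e-01  6.69000e-01  2.16200e-01  4.45000e-02
  3.85300e-01 -1.58500e-01  7.58158e+01  1.42100e-01] 0.22517206116350152
(-1, -1) [ 8.770e-02 -2.061e-01  6.690e-01  2.162e-01  4.450e-02  3.853e-01
 -1.585e-01  9.000e+01  1.421e-01] 0.014288509343258093
```

```bash
cat > rv.py <<'E'
import sys
from h import *
from scipy.spatial.transform import Rotation as Ro
from station import r
def des(lean,yw=-12.7):
    a=np.radians(lean); M=np.array([[np.cos(a),0,np.sin(a)],[0,-1,0],[np.sin(a),0,-np.cos(a)]])
    return Ro.from_euler('z',yw,degrees=True).as_matrix()@M
if __name__=="__main__":
    X,Y,Z,lean=map(float,sys.argv[1:5]); s=r.sense()
    t=np.r_[O+R@np.array([X,Y])/1000,Z/1000]
    print(s["time_s"],"at",ch(s["tcp_pos"]).round(1),s["tcp_pos"][2].round(4),"d",(t-s["tcp_pos"]).round(4),"rv",Ro.from_matrix(des(lean)@s["ee_rot"].T).as_rotvec().round(4),"j",s["joints"].round(2).tolist(),s["tcp_pos"].tolist(),s["ee_rot"].round(5).tolist(),s["wrist_force"].round(1))
E
python3 rv.py -125 -51 220 0
python3 - <<'E'
from fk2 import *
x=fit((-1,-1)).x
for q,t,R in D:
    a,b=fk2(q,x,(-1,-1)); print((a-t).round(4),Ro.from_matrix(b@np.array(R).T).as_rotvec(degrees=True).round(2))
E
```

```text
3.55 at [[-55.3 -43.2]] 0.2707 d [-0.0697  0.0077 -0.0507] rv [0.245  0.6305 0.0788] j [8.51, 0.91, -47.49, 69.97, -20.73, 1.42] [0.5807260895762814, -0.07147642354602303, 0.270659639183035] [[0.75373, -0.32068, 0.57364], [-0.21142, -0.94479, -0.25036], [0.62225, 0.06742, -0.77991]] [ 1.2 -0.8  1.8]
[-0.0013 -0.0018 -0.0088] [-0.  0.  0.]
[0.0026 0.0051 0.0143] [-0.  0.  0.]
[-0.0017 -0.0054 -0.0054] [-0.  0.  0.]
```

>>> {"op": "play_rows", "data": {
  "commands": [
    [[-0.012,0.001,0,0.04,0.11,0.013,0.65],[-0.024,0.002,0,0.08,0.22,0.026,0.65],[-0.036,0.004,0,0.12,0.33,0.04,0.65],[-0.05,0.006,0,0.16,0.44,0.055,0.65],[-0.07,0.008,0,0.2,0.53,0.066,0.65]]
  ]
}}

```text
time_s: 4.05
tcp_pos: [0.5085, -0.0618, 0.27]
ee_rot: [[0.954, -0.243, 0.177], [-0.232, -0.969, -0.082], [0.192, 0.037, -0.981]]
wrist_force: [1.0, -1.7, -0.9]
gripper_width: 0.349
```

```bash
python3 rv.py -125 -51 180 0
```

```text
4.05 at [[-127.9  -49.7]] 0.27 d [ 0.0026 -0.0019 -0.09  ] rv [0.0802 0.1793 0.0205] j [15.65, 3.44, -21.19, 8.66, -57.04, 56.28] [0.5084641966403122, -0.0618223324476597, 0.26999816668617693] [[0.95365, -0.24312, 0.17735], [-0.23195, -0.96931, -0.08154], [0.19173, 0.03662, -0.98076]] [ 1.  -1.7 -0.9]
```

>>> {"op": "play_rows", "data": {
  "commands": [
    [[0,0,-0.02,0.02,0.05,0,0.65],[0,0,-0.05,0.045,0.1,0.013,0.65],[0,0,-0.08,0.045,0.1,0.013,0.65]]
  ]
}}

```text
time_s: 4.35
tcp_pos: [0.512, -0.064, 0.1898]
ee_rot: [[0.969, -0.233, 0.086], [-0.231, -0.972, -0.04], [0.093, 0.019, -0.995]]
wrist_force: [0.2, 0.3, -0.5]
gripper_width: 0.352
```

```bash
python3 rv.py -125 -51 110 0
```

```text
4.35 at [[-124.  -51.]] 0.1898 d [-0.0009  0.0002 -0.0798] rv [0.0393 0.0866 0.0131] j [12.96, 10.43, -22.79, 4.2, -52.54, 61.16] [0.5119822471009999, -0.06399907997595555, 0.18977701842594852] [[0.96854, -0.23346, 0.0862], [-0.23079, -0.97219, -0.03981], [0.09309, 0.01867, -0.99548]] [ 0.2  0.3 -0.5]
```

```bash
cat >> fk.py <<'E'
D+=[([15.65,3.44,-21.19,8.66,-57.04,56.28],[0.5084641966403122,-0.0618223324476597,0.26999816668617693],[[0.95365,-0.24312,0.17735],[-0.23195,-0.96931,-0.08154],[0.19173,0.03662,-0.98076]]),
([12.96,10.43,-22.79,4.2,-52.54,61.16],[0.5119822471009999,-0.06399907997595555,0.18977701842594852],[[0.96854,-0.23346,0.0862],[-0.23079,-0.97219,-0.03981],[0.09309,0.01867,-0.99548]])]
E
cat > fk3.py <<'E'
from fk import *
E=lambda a,v:Ro.from_euler(a,v,degrees=True)
def frames(q):
    A1=E('z',q[0]);A2=A1*E('y',q[1]);A3=A2*E('y',-q[2]);A4=A3*E('x',-q[3]);A5=A4*E('y',-q[4]);A6=A5*E('x',90-q[5])*Ro.from_matrix([[0,0,1],[0,-1,0],[1,0,0]])
    return [a.as_matrix() for a in(A1,A2,A3,A4,A5,A6)]
def basis(q): # a1,b,d1,L2,e,L3, y4,z4, Lt
    A=frames(q); return np.c_[A[0][:,0],A[0][:,1],A[0][:,2],A[1][:,2],A[2][:,2],A[2][:,0],A[3][:,1],A[3][:,2],A[4][:,0]]
M=np.vstack([basis(q) for q,t,R in D]); y=np.concatenate([t for q,t,R in D])
cols=[0,1,2,3,4,5,8]
p0=np.array([0,-.16,.3,.3,0,.3,0,0,.25])
def solve(cols,lam=1e-3):
    A=np.vstack([M[:,cols],lam*np.eye(len(cols))]); d=np.linalg.lstsq(A,np.r_[y-M[:,cols]@p0[cols],np.zeros(len(cols))],rcond=None)[0]
    p=np.zeros(9); p[cols]=p0[cols]+d; return p,(M@p-y).reshape(-1,3)
E
python3 - <<'E'
from fk3 import *
for c in([0,1,2,3,4,5,8],[1,2,3,5,8],[1,2,3,4,5,8],[1,2,3,5,6,8],[0,1,2,3,4,5,6,7,8]):
  p,e=solve(c); print(p.round(4)); print(np.abs(e).max().round(5))
E
```

```text
[ 0.3444 -0.1536 -0.1256  0.4921  0.0989  0.0242  0.      0.      0.1957]
0.06394
[ 0.     -0.1139  0.3104  0.5781  0.      0.4211  0.      0.      0.4409]
0.10883
[ 0.     -0.1251 -0.0235  0.6496  0.1733  0.3185  0.      0.      0.3716]
0.0933
[ 0.      0.      0.1606  0.5649  0.      0.4218 -0.1598  0.      0.3065]
3e-05
[ 0.000e+00  0.000e+00  1.604e-01  5.649e-01  1.000e-04  4.218e-01
 -1.598e-01 -0.000e+00  3.064e-01]
2e-05
```

The kinematics now fit to 0.03 mm. Next I search for feasible joint branches along the push for several leans.

```bash
cat > ik.py <<'E'
from fk3 import *
from h import O,R as RC
from rv import des
p=solve([1,2,3,5,6,8])[0]; p[[0,1]]=0
LO=np.array([-179.83,-69.29,-61.27,-181.25,-171.15,-177.46]);HI=np.array([179.83,118.12,80.66,117.63,-9.14,177.46])
def res(q,t,Rd):
    return np.r_[(basis(q)@p-t)*10,(Ro.from_matrix(frames(q)[5]@Rd.T)).as_rotvec()]
def ik(X,Y,Z,lean,flip=0,yw=-12.7,starts=None,n=12,seed=0):
    t=np.r_[O+RC@np.array([X,Y])/1000,Z/1000]; Rd=des(lean,yw)
    if flip: Rd=Rd@np.diag([-1,-1,1])
    g=np.random.default_rng(seed); sols=[]
    lo=LO.copy();hi=HI.copy();lo[0]=-60;hi[0]=60
    for q0 in (starts if starts is not None else g.uniform(lo,hi,(n,6))):
        o=least_squares(res,np.clip(q0,LO+.01,HI-.01),args=(t,Rd),bounds=(LO,HI),x_scale=50,max_nfev=100)
        if o.cost<1e-8 and not any(np.abs(o.x-s).max()<2 for s in sols): sols.append(o.x)
    return sols
E
python3 - <<'E'
from ik import *
for lean in(20,30,36):
  for X in(-118,-60,3):
    for f in(0,1):
      print(lean,X,f,[s.round(0).astype(int).tolist() for s in ik(X,-51,82,lean,f,n=14)],flush=True)
E
```

```text
20 -118 0 []
20 -118 1 []
20 -60 0 [[8, 18, -45, 40, -11, 31]]
20 -60 1 [[8, 18, -45, 40, -11, -149]]
20 3 0 [[8, 23, -32, 24, -17, 47]]
20 3 1 [[8, 23, -32, 24, -17, -133]]
30 -118 0 []
30 -118 1 []
30 -60 0 []
30 -60 1 []
30 3 0 []
30 3 1 []
36 -118 0 []
36 -118 1 []
36 -60 0 []
36 -60 1 []
36 3 0 []
36 3 1 []
```

```bash
cat > s.py <<'E'
from ik import *
from multiprocessing import Pool
ST=[[8,20,-40,a,-15,30] for a in(20,70,110)]+[[-20,20,-40,a,-15,-150] for a in(-60,-110,-150,-178)]+[[-20,20,-40,-150,-40,60]]
def job(a):
    X,lean,yw=a; o=[]
    for f in(0,1): o+=ik(X,-51,83,lean,f,yw,starts=np.array(ST,float))
    return a,o
if __name__=="__main__":
    J=[(X,l,y) for X in(-118,-50,3) for l in(32,40,45) for y in(-30,-12.7,0)]
    with Pool() as P:
        for a,o in P.imap(job,J): print(a,[s.round(0).astype(int).tolist() for s in o],flush=True)
E
time OMP_NUM_THREADS=1 python3 s.py
```

```text
(-118, 32, -30) []
(-118, 32, -12.7) []
(-118, 32, 0) []
(-118, 40, -30) []
(-118, 40, -12.7) []
(-118, 40, 0) []
(-118, 45, -30) []
(-118, 45, -12.7) [[-25, 14, -42, -137, -13, -124], [-25, 14, -42, -137, -13, 56]]
(-118, 45, 0) []
(-50, 32, -30) []
(-50, 32, -12.7) []
(-50, 32, 0) []
(-50, 40, -30) []
(-50, 40, -12.7) []
(-50, 40, 0) []
(-50, 45, -30) []
(-50, 45, -12.7) []
(-50, 45, 0) []
(3, 32, -30) []
(3, 32, -12.7) []
(3, 32, 0) []
(3, 40, -30) []
(3, 40, -12.7) []
(3, 40, 0) []
(3, 45, -30) []
(3, 45, -12.7) []
(3, 45, 0) []
real	0m19.106s
user	1m6.233s
sys	0m0.251s
```

```bash
cat > ik2.py <<'E'
from ik import *
def ikf(X,Y,Z,lean,yw=-12.7,flip=0):
    t=np.r_[O+RC@np.array([X,Y])/1000,Z/1000]; Rd=des(lean,yw)@(np.diag([-1,-1,1]) if flip else np.eye(3)); sols=[]
    for j1 in(15,-30):
      for j4 in(-150,-90,-30,30,90,150):
        for j6 in(-90,90):
          o=least_squares(res,[j1,15,-40,j4,-20,j6],args=(t,Rd),method='lm',x_scale=[50]*6,max_nfev=400)
          if o.cost<1e-8:
            q=(o.x+180)%360-180
            if 117.63<q[3]<=180 and q[3]-360>=-181.25: q[3]-=360
            if abs(q[1])<120 and abs(q[2])<95 and not any(np.abs(q-s).max()<1 for s in sols): sols.append(q)
    return sols
def viol(q): return np.maximum(np.maximum(LO-q,q-HI),0).max()
E
cat > s2.py <<'E'
from ik2 import *
from multiprocessing import Pool
def job(a): return a,ikf(a[0],-51,83,a[1],a[2])
if __name__=="__main__":
    J=[(X,l,y) for X in(-118,-50,3) for l in(0,15,30,37,45) for y in(-30,-12.7,0)]
    with Pool() as P:
        for a,o in P.imap(job,J): print(a,sorted([(round(viol(s),0),s.round(0).astype(int).tolist()) for s in o if viol(s)<25],key=lambda v:v[0])[:3],flush=True)
E
OMP_NUM_THREADS=1 python3 s2.py
```

```text
(-118, 0, -30) [(np.float64(0.0), [11, 21, -25, 0, -45, 49])]
(-118, 0, -12.7) [(np.float64(0.0), [11, 21, -25, 0, -45, 67])]
(-118, 0, 0) [(np.float64(0.0), [11, 21, -25, 0, -45, 79])]
(-118, 15, -30) [(np.float64(0.0), [15, 15, -45, 29, -22, 19])]
(-118, 15, -12.7) [(np.float64(0.0), [14, 15, -43, 20, -20, 46])]
(-118, 15, 0) [(np.float64(0.0), [12, 15, -39, 9, -22, 70])]
(-118, 30, -30) [(np.float64(21.0), [-21, 13, -36, -157, 12, -121])]
(-118, 30, -12.7) []
(-118, 30, 0) []
(-118, 37, -30) [(np.float64(23.0), [-13, 13, -32, -132, 14, -151])]
(-118, 37, -12.7) []
(-118, 37, 0) []
(-118, 45, -30) []
(-118, 45, -12.7) [(np.float64(0.0), [-25, 14, -42, -137, -13, -124]), (np.float64(15.0), [-4, 13, -33, -91, 6, 174])]
(-118, 45, 0) [(np.float64(1.0), [-11, 13, -33, -88, -8, -174]), (np.float64(25.0), [13, 14, -44, -35, 16, 115])]
(-50, 0, -30) [(np.float64(0.0), [8, 26, -15, 0, -49, 52])]
(-50, 0, -12.7) [(np.float64(0.0), [8, 26, -15, 0, -49, 69])]
(-50, 0, 0) [(np.float64(0.0), [8, 26, -15, 0, -49, 82])]
(-50, 15, -30) [(np.float64(0.0), [12, 21, -34, 24, -26, 27])]
(-50, 15, -12.
[... 501 characters left out ...]
-31, 12, 114])]
(3, 0, -30) [(np.float64(0.0), [6, 31, -7, 0, -52, 54])]
(3, 0, -12.7) [(np.float64(0.0), [6, 31, -7, 0, -52, 71])]
(3, 0, 0) [(np.float64(0.0), [6, 31, -7, 0, -52, 84])]
(3, 15, -30) [(np.float64(0.0), [10, 25, -26, 20, -29, 33])]
(3, 15, -12.7) [(np.float64(0.0), [9, 25, -24, 11, -28, 59])]
(3, 15, 0) [(np.float64(0.0), [7, 25, -21, 4, -30, 80])]
(3, 30, -30) [(np.float64(5.0), [-12, 22, -45, 123, -11, -50])]
(3, 30, -12.7) []
(3, 30, 0) []
(3, 37, -30) [(np.float64(24.0), [-15, 22, -20, -143, 14, -138])]
(3, 37, -12.7) []
(3, 37, 0) []
(3, 45, -30) []
(3, 45, -12.7) []
(3, 45, 0) [(np.float64(12.0), [3, 22, -26, -44, 3, 132]), (np.float64(16.0), [6, 22, -29, -34, 7, 119])]
```

```bash
cat > s3.py <<'E'
from ik2 import *
for yw in(-12.7,-5,0):
  for lean in(12,18,22,25,27):
    out=[]
    for X in(-118,-60,-30,0,8):
        q0=np.array([10,22,-35,20,-25,50.]); t=np.r_[O+RC@np.array([X,-51])/1000,.081]
        for L in np.linspace(5,lean,8):
            o=least_squares(res,q0,args=(t,des(L,yw)),x_scale=50,max_nfev=200); q0=o.x
        out.append((X,round(float(viol(q0)),1),q0.round(0).astype(int).tolist(),o.cost<1e-7))
    print(yw,lean,out)
E
python3 s3.py
```

```text
-12.7 12 [(-118, 0.0, [13, 16, -38, 12, -25, 53], np.True_), (-60, 0.0, [11, 21, -29, 10, -29, 59], np.True_), (-30, 0.0, [9, 23, -25, 9, -31, 61], np.True_), (0, 0.0, [8, 26, -20, 8, -33, 63], np.True_), (8, 0.0, [8, 26, -19, 8, -34, 63], np.True_)]
-12.7 18 [(-118, 0.0, [11, 14, -50, 38, -12, 30], np.True_), (-60, 0.0, [11, 19, -39, 25, -17, 44], np.True_), (-30, 0.0, [10, 21, -34, 21, -19, 49], np.True_), (0, 0.0, [9, 24, -29, 18, -22, 53], np.True_), (8, 0.0, [9, 24, -27, 17, -22, 54], np.True_)]
-12.7 22 [(-118, 18.5, [-21, 13, -54, 136, 3, -38], np.False_), (-60, 10.3, [-16, 17, -50, 117, 1, -24], np.True_), (-30, 4.0, [0, 19, -47, 68, -5, 10], np.True_), (0, 0.0, [6, 22, -39, 40, -11, 32], np.True_), (8, 0.0, [7, 23, -37, 37, -12, 36], np.True_)]
-12.7 25 [(-118, 31.9, [-23, 13, -51, 149, 3, -50], np.False_), (-60, 27.7, [-22, 18, -46, 145, 4, -47], np.False_), (-30, 25.1, [-21, 20, -43, 143, 4, -45], np.False_), (0, 22.4, [-21, 22, -40, 140, 5, -43], np.False_), (8, 21.6, [-20, 22, -40, 139, 5, -42], np.False_)]
-12.7 27 [(-118, 41.5, [-24, 13, -50, 159, 3, -59], np.False_), 
[... 1984 characters left out ...]
, np.False_), (-60, 0.0, [9, 18, -41, 20, -10, 62], np.True_), (-30, 0.0, [8, 21, -34, 14, -14, 69], np.True_), (0, 0.0, [7, 23, -29, 10, -16, 74], np.True_), (8, 0.0, [7, 24, -28, 9, -17, 75], np.True_)]
0 25 [(-118, 6.1, [9, 13, -51, 28, -3, 54], np.False_), (-60, 5.4, [7, 18, -45, 30, -4, 53], np.False_), (-30, 5.1, [6, 20, -42, 32, -4, 53], np.False_), (0, 0.5, [7, 22, -35, 19, -9, 65], np.True_), (8, 0.0, [7, 23, -33, 17, -10, 67], np.True_)]
0 27 [(-118, 6.8, [10, 13, -49, 18, -2, 63], np.False_), (-60, 6.1, [8, 18, -44, 22, -3, 61], np.False_), (-30, 5.6, [7, 20, -41, 25, -3, 59], np.False_), (0, 5.3, [5, 22, -38, 27, -4, 58], np.False_), (8, 5.1, [5, 23, -37, 28, -4, 57], np.False_)]
```

Leans of 12° at the start rising to about 20° at the doorway are reachable with margin. By the finger and header geometry, 20° lets the TCP reach about x = +7 mm, and I need about +2. Going with that.

```bash
python3 rv.py -125 -51 120 12 | cut -d j -f1
```

```text
4.35 at [[-124.  -51.]] 0.1898 d [-0.0009  0.0002 -0.0698] rv [-0.0082 -0.1174  0.0151]
```

>>> {"op": "play_rows", "data": {
  "commands": [
    [[-0.001,0,-0.025,-0.004,-0.06,0.007,0.72],[-0.001,0,-0.05,-0.008,-0.117,0.015,0.72],[-0.001,0,-0.07,-0.008,-0.117,0.015,0.72],[-0.001,0,-0.07,-0.008,-0.117,0.015,0.72]]
  ]
}}

```text
time_s: 4.75
tcp_pos: [0.5064, -0.0649, 0.1172]
ee_rot: [[0.956, -0.22, 0.194], [-0.215, -0.975, -0.049], [0.2, 0.005, -0.98]]
wrist_force: [-0.6, -0.7, 0.4]
gripper_width: 0.28
```

```bash
python3 rv.py -122 -51 81 12 ; python3 look.py d wrist
```

```text
4.75 at [[-129.2  -53.1]] 0.1172 d [ 0.0075  0.0005 -0.0362] rv [ 0.0029 -0.0094  0.0002] j [14.08, 12.16, -36.0, 10.23, -32.06, 55.03] [0.5064425696914718, -0.06492503577776217, 0.11718516006341809] [[0.95607, -0.22006, 0.19365], [-0.21468, -0.97547, -0.04864], [0.19961, 0.00493, -0.97986]] [-0.6 -0.7  0.4]
4.75 tcp [ 0.5064 -0.0649  0.1172] chute [[-129.2  -53.1]] joints [ 14.  12. -36.  10. -32.  55.] F [-0.6 -0.7  0.4] w 0.28010919138225204
[[ 0.956 -0.22   0.194]
 [-0.215 -0.975 -0.049]
 [ 0.2    0.005 -0.98 ]]
```

View pics/d.png

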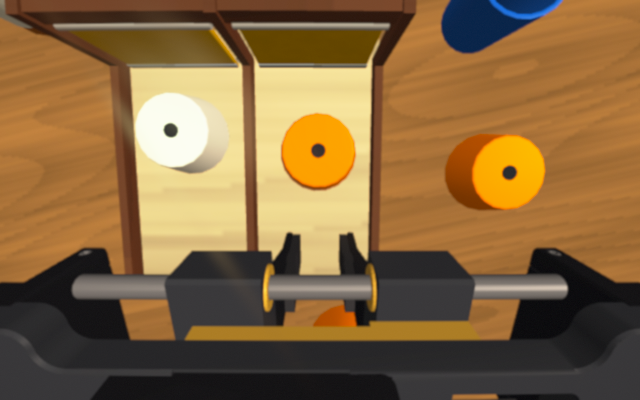

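The wrist view shows the bung's hole at (318,151), directly ahead of the fingers at columns 285–355. The lane strips are at columns 250 and 376.

```bash
python3 - <<'E'
from h import *
c=load("wrist_d.npz")
print("bung",ch(plane(c,[(318,151)],.102)),"white",ch(plane(c,[(171,130)],.102)))
print("strip tops (mid & R, L)",ch(plane(c,[(250,90),(251,220),(376,90),(374,220),(121,90),(131,220)],.084)))
print("post feet",ch(plane(c,[(255,67),(370,67)],.07)))
hsv=cv2.cvtColor(c["image"],cv2.COLOR_RGB2HSV); o=((hsv[...,0]<20)&(hsv[...,1]>180)&(hsv[...,2]>200)).astype(np.uint8);o[:,:270]=0;o[:,370:]=0;o[200:]=0
k=cv2.findContours(o,0,2)[0]; k=max(k,key=cv2.contourArea); print(cv2.minEnclosingCircle(k)); y=k[:,0]; b=y[y[:,1].argmax()]; print("rear-most",b,ch(plane(c,[b],.07)),ch(plane(c,[b],.102)))
E
```

```text
bung [[-68.17463675 -52.64391528]] white [[-54.01324904  46.37234754]]
strip tops (mid & R, L) [[ -23.09264576   -3.33402572]
 [-118.75482828   -1.54655349]
 [ -23.07034597  -94.93964829]
 [-118.94234847  -95.31498631]
 [ -22.69798281   90.79102709]
 [-118.64396925   90.22530825]]
post feet [[ -2.05938345  -4.30840183]
 [ -2.00637767 -92.83466408]]
((318.5, 150.5), 37.58333969116211)
rear-most [312 186] [[-93.70665899 -47.80665845]] [[-91.92166481 -48.48357912]]
```

>>> {"op": "play_rows", "data": {
  "commands": [
    [[0.006,0.001,-0.018,0,0,0,0.72],[0.006,0.001,-0.036,0,0,0,0.72],[0.01,0.0,-0.036,0,0,0,0.72],[0.014,-0.001,-0.036,0,0,0,0.72],[0.018,-0.002,-0.036,0,0,0,0.72]]
  ]
}}

```text
time_s: 5.3
tcp_pos: [0.5291, -0.067, 0.0853]
ee_rot: [[0.954, -0.221, 0.203], [-0.215, -0.975, -0.048], [0.209, 0.002, -0.978]]
wrist_force: [-0.2, -0.3, -0.5]
gripper_width: 0.285
```

```bash
python3 rv.py -108 -51 81 13
```

```text
5.3 at [[-106.6  -50.2]] 0.0853 d [-0.0015 -0.0005 -0.0043] rv [-0.0019 -0.0168  0.0007] j [13.04, 16.71, -36.17, 11.82, -26.78, 54.15] [0.529129668733606, -0.06703780896156399, 0.08533651303134085] [[0.95402, -0.22052, 0.20303], [-0.21531, -0.97538, -0.0477], [0.20855, 0.00179, -0.97801]] [-0.2 -0.3 -0.5]
```

>>> {"op": "play_rows", "data": {
  "commands": [
    [[0.004,-0.001,-0.002,-0.001,-0.007,0,0.72],[0.008,-0.002,-0.003,-0.003,-0.014,0,0.72],[0.012,-0.0027,-0.003,-0.005,-0.021,0,0.72],[0.016,-0.0036,-0.003,-0.006,-0.028,0,0.72],[0.0195,-0.0044,-0.003,-0.008,-0.034,0,0.72]]
  ]
}}

```text
time_s: 5.8
tcp_pos: [0.5469, -0.072, 0.0806]
ee_rot: [[0.947, -0.221, 0.233], [-0.214, -0.975, -0.056], [0.24, 0.004, -0.971]]
wrist_force: [-0.5, -0.3, -0.4]
gripper_width: 0.281
```

>>> {"op": "play_rows", "data": {
  "commands": [
    [[0.004,-0.001,0,-0.001,-0.007,0,0.72],[0.008,-0.002,0,-0.003,-0.014,0,0.72],[0.012,-0.0027,0,-0.005,-0.021,0,0.72],[0.016,-0.0036,0,-0.006,-0.028,0,0.72],[0.0195,-0.0044,0,-0.008,-0.034,0,0.72]]
  ]
}}

```text
time_s: 6.3
tcp_pos: [0.5665, -0.0763, 0.0805]
ee_rot: [[0.938, -0.221, 0.266], [-0.212, -0.975, -0.064], [0.274, 0.004, -0.962]]
wrist_force: [0.3, -0.8, 0.1]
gripper_width: 0.278
```

```bash
python3 rv.py -48 -50 82 18; python3 look.py e wrist side
```

```text
6.3 at [[-68.1 -51. ]] 0.0805 d [ 0.0198 -0.0034  0.0015] rv [-0.0045 -0.037   0.0016] j [11.37, 19.02, -36.72, 18.91, -20.83, 48.96] [0.566536425948917, -0.07630956838446436, 0.08046193355477024] [[0.93822, -0.22135, 0.266], [-0.21191, -0.97519, -0.06407], [0.27358, 0.00375, -0.96184]] [ 0.3 -0.8  0.1]
6.3 tcp [ 0.5665 -0.0763  0.0805] chute [[-68.1 -51. ]] joints [ 11.  19. -37.  19. -21.  49.] F [ 0.3 -0.8  0.1] w 0.27830250862900824
[[ 0.938 -0.221  0.266]
 [-0.212 -0.975 -0.064]
 [ 0.274  0.004 -0.962]]
```

View pics/e.png

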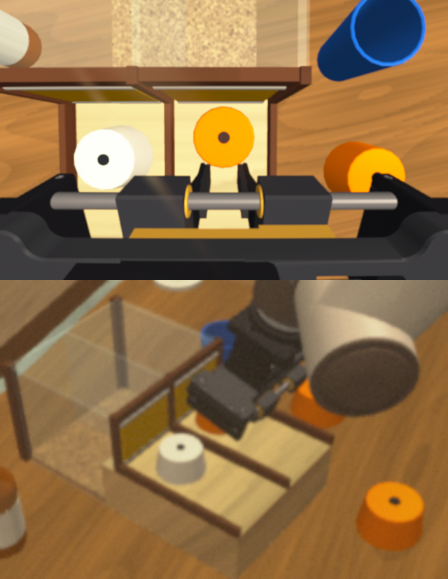

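The bung is cradled between the fingertips at (319,196) and moving straight, and the white bung is untouched. I carry on.

>>> {"op": "play_rows", "data": {
  "commands": [
    [[0.004,-0.001,0,-0.001,-0.007,0,0.72],[0.008,-0.0018,0,-0.003,-0.014,0,0.72],[0.012,-0.0025,0,-0.005,-0.021,0,0.72],[0.016,-0.0032,0.001,-0.006,-0.028,0,0.72],[0.0195,-0.0038,0.001,-0.008,-0.036,0,0.72]]
  ]
}}

```text
time_s: 6.9
tcp_pos: [0.5862, -0.08, 0.0817]
ee_rot: [[0.928, -0.222, 0.301], [-0.21, -0.975, -0.072], [0.309, 0.003, -0.951]]
wrist_force: [-0.7, 0.5, 0.6]
gripper_width: 0.278
```

>>> {"op": "play_rows", "data": {
  "commands": [
    [[0.004,-0.001,0,-0.001,-0.007,0,0.72],[0.008,-0.0018,0,-0.003,-0.014,0,0.72],[0.012,-0.0027,0.001,-0.005,-0.021,0,0.72],[0.016,-0.0036,0.001,-0.006,-0.028,0,0.72],[0.0195,-0.0044,0.001,-0.008,-0.036,0,0.72]]
  ]
}}

```text
time_s: 7.4
tcp_pos: [0.6058, -0.0844, 0.0826]
ee_rot: [[0.916, -0.222, 0.335], [-0.207, -0.975, -0.079], [0.344, 0.003, -0.939]]
wrist_force: [-0.3, -0.6, -0.0]
gripper_width: 0.282
```

```bash
python3 rv.py -8 -50 83 20; python3 look.py f wrist side
```

```text
7.4 at [[-28.1 -50.3]] 0.0826 d [ 0.0196 -0.0041  0.0004] rv [0.0035 0.0015 0.0018] j [8.74, 20.67, -38.44, 31.77, -14.19, 38.74] [0.6057595171546651, -0.08438416300201365, 0.0826424892832166] [[0.91583, -0.2216, 0.33489], [-0.20703, -0.97513, -0.0791], [0.34409, 0.00311, -0.93893]] [-0.3 -0.6 -0. ]
7.4 tcp [ 0.6058 -0.0844  0.0826] chute [[-28.1 -50.3]] joints [  9.  21. -38.  32. -14.  39.] F [-0.3 -0.6 -0. ] w 0.2819861669314327
[[ 0.916 -0.222  0.335]
 [-0.207 -0.975 -0.079]
 [ 0.344  0.003 -0.939]]
```

View pics/f.png

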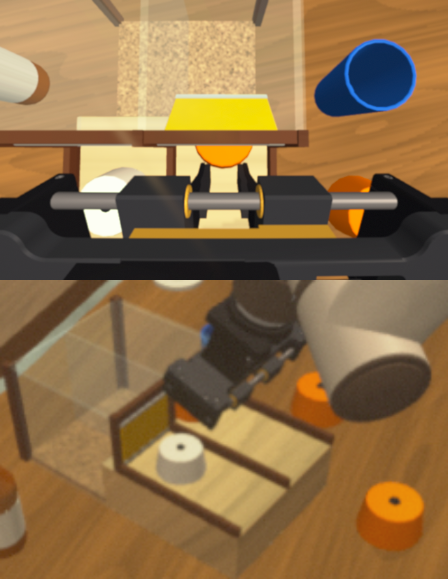

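The right flap is now raised by the bung, its yellow face visible at wrist crop (220,112), and the white bung hasn't moved. The lean is 20°. I push on slowly and watch the force.

>>> {"op": "play_rows", "data": {
  "commands": [
    [[0.004,-0.001,0,0,0,0,0.72],[0.008,-0.0018,0,0,0,0,0.72],[0.012,-0.0026,0.0005,0,0,0,0.72],[0.015,-0.0033,0.001,0,0,0,0.72],[0.018,-0.004,0.001,0,0,0,0.72]]
  ]
}}

```text
time_s: 8.0
tcp_pos: [0.6237, -0.0884, 0.0837]
ee_rot: [[0.916, -0.222, 0.334], [-0.207, -0.975, -0.079], [0.344, 0.003, -0.939]]
wrist_force: [-0.6, 0.7, -0.3]
gripper_width: 0.276
```

>>> {"op": "play_rows", "data": {
  "commands": [
    [[0.003,-0.0006,0,0,-0.004,0,0.72],[0.006,-0.0012,0,-0.001,-0.008,0,0.72],[0.008,-0.0017,0,-0.002,-0.012,0,0.72],[0.01,-0.0022,0,-0.003,-0.016,0,0.72]]
  ]
}}

```text
time_s: 8.4
tcp_pos: [0.6333, -0.0907, 0.0836]
ee_rot: [[0.91, -0.222, 0.349], [-0.206, -0.975, -0.082], [0.359, 0.003, -0.933]]
wrist_force: [-1.0, 1.1, 1.0]
gripper_width: 0.28
```

```bash
python3 rv.py 4 -50 84 21; python3 look.py g wrist side
```

```text
8.4 at [[  0.2 -50.4]] 0.0836 d [ 0.0038 -0.0005  0.0004] rv [ 0.0028 -0.0001  0.0017] j [7.91, 22.62, -34.99, 30.77, -14.65, 40.67] [0.6333141641703574, -0.09067334059575, 0.0836087636013974] [[0.91041, -0.22155, 0.34939], [-0.20581, -0.97515, -0.08205], [0.35889, 0.00279, -0.93338]] [-1.   1.1  1. ]
8.4 tcp [ 0.6333 -0.0907  0.0836] chute [[  0.2 -50.4]] joints [  8.  23. -35.  31. -15.  41.] F [-1.   1.1  1. ] w 0.28016669799723826
[[ 0.91  -0.222  0.349]
 [-0.206 -0.975 -0.082]
 [ 0.359  0.003 -0.933]]
```

View pics/g.png

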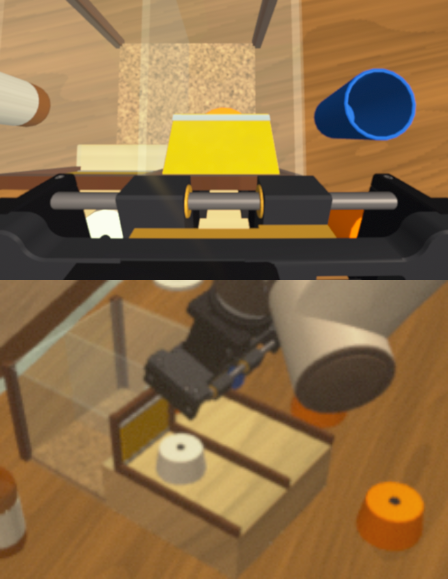

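The flap rests over the bung and fingers, and a sliver of orange shows past its lower edge at crop (225,110). The bung is still on the edge. I push a few mm further.

>>> {"op": "play_rows", "data": {
  "commands": [
    [[0.002,-0.0004,0,0,-0.004,0,0.72],[0.004,-0.0008,0,-0.001,-0.008,0,0.72],[0.0055,-0.0011,0,-0.002,-0.012,0,0.72],[0.0055,-0.0011,0,-0.002,-0.012,0,0.72]]
  ]
}}

```text
time_s: 8.9
tcp_pos: [0.6387, -0.0919, 0.0834]
ee_rot: [[0.906, -0.222, 0.36], [-0.205, -0.975, -0.084], [0.37, 0.002, -0.929]]
wrist_force: [0.6, -0.3, 0.6]
gripper_width: 0.285
```

```bash
cat > chk.py <<'E'
import sys
from h import *
a=[load(f"wrist_{n}.npz") for n in sys.argv[1:]]
for c in a:
    hsv=cv2.cvtColor(c["image"],cv2.COLOR_RGB2HSV); o=((hsv[...,0]<17)&(hsv[...,1]>190)&(hsv[...,2]>120)).astype(np.uint8); o[:,400:]=0;o[:,120:200]*=1;o[255:]=0
    n,l,st,ce=cv2.connectedComponentsWithStats(o); print([(st[i].tolist(),ce[i].round().tolist(),float(np.median(cloud(c)[l==i][:,2]).round(3))) for i in range(1,n) if st[i,4]>20])
E
python3 rv.py 6 -50 84 22; python3 look.py h wrist side; python3 chk.py g h
```

```text
8.9 at [[  5.7 -50.4]] 0.0834 d [0.0004 0.0003 0.0006] rv [ 0.001  -0.0055  0.0018] j [7.2, 22.83, -35.79, 34.37, -13.15, 37.69] [0.638671809670839, -0.09191759338922742, 0.08337161222359386] [[0.9062, -0.2216, 0.36014], [-0.20511, -0.97513, -0.08392], [0.36978, 0.00218, -0.92912]] [ 0.6 -0.3  0.6]
8.9 tcp [ 0.6387 -0.0919  0.0834] chute [[  5.7 -50.4]] joints [  7.  23. -36.  34. -13.  38.] F [ 0.6 -0.3  0.6] w 0.2849690786663127
[[ 0.906 -0.222  0.36 ]
 [-0.205 -0.975 -0.084]
 [ 0.37   0.002 -0.929]]
[]
[]
```

View pics/h.png

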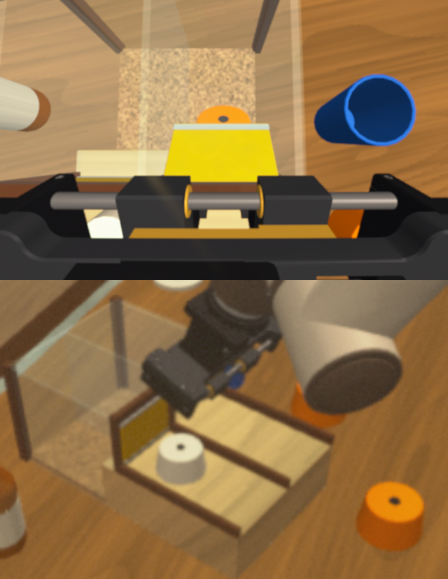

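The bung's top with its hole now shows beyond the flap at crop (222,118). I check by geometry whether it is still on the edge or has dropped.

```bash
python3 - <<'E'
from h import *
for n in "gh":
    c=load(f"wrist_{n}.npz"); P=cloud(c); im=c["image"].astype(int)
    o=((im[...,0]-im[...,2]>110)&(im[...,1]<.72*im[...,0])&(im[...,1]>.3*im[...,0])).astype(np.uint8); o[:,:260]=0;o[:,380:]=0;o[190:]=0;o[:140]=0
    ys,xs=np.nonzero(o); print(n,len(xs), xs.min(),xs.max(),ys.min(),ys.max(), "z pct",np.percentile(P[o>0][:,2],[10,50,90]).round(3))
    w=np.array([[xs.min(),ys[xs.argmin()]],[xs.max(),ys[xs.argmax()]],[318,ys.min()]])
    for z in(.102,.038): print(z,ch(plane(c,w,z)).round(0).tolist())
E
```

```text
g 91 296 337 153 161 z pct [0.149 0.15  0.151]
0.102 [[52.0, -37.0], [54.0, -61.0], [56.0, -50.0]]
0.038 [[65.0, -32.0], [68.0, -66.0], [71.0, -50.0]]
h 1473 281 358 150 175 z pct [0.149 0.15  0.151]
0.102 [[52.0, -28.0], [50.0, -74.0], [63.0, -50.0]]
0.038 [[64.0, -19.0], [60.0, -83.0], [80.0, -50.0]]
```

>>> {"op": "play_rows", "data": {
  "commands": [
    [[0.0015,-0.0003,0,0,0,0,0.72],[0.003,-0.0006,0,0,0,0,0.72],[0.003,-0.0006,0,0,0,0,0.72]]
  ]
}}

```text
time_s: 9.3
tcp_pos: [0.6404, -0.0926, 0.0826]
ee_rot: [[0.907, -0.222, 0.357], [-0.206, -0.975, -0.085], [0.367, 0.003, -0.93]]
wrist_force: [-4.3, 2.1, 2.6]
gripper_width: 0.281
```

```bash
python3 look.py i wrist side; cat > m.py <<'E'
import sys
from h import *
for n in sys.argv[1:]:
    c=load(f"wrist_{n}.npz"); im=c["image"].astype(int)
    o=((im[...,0]-im[...,2]>110)&(im[...,1]<.72*im[...,0])&(im[...,1]>.3*im[...,0])).astype(np.uint8); o[:,:240]=0;o[:,400:]=0;o[215:]=0;o[:60]=0
    ys,xs=np.nonzero(o); print(n,len(xs), xs.min(),xs.max(),ys.min(),ys.max())
    d=(im.sum(2)<200)&(cv2.morphologyEx(o,cv2.MORPH_CLOSE,np.ones((15,15)))>0); d[:ys.min()+3]=0; yy,xx=np.nonzero(d)
    w=np.array([[xs.min(),ys[xs.argmin()]],[xs.max(),ys[xs.argmax()]],[318,ys.min()]]+([[xx.mean(),yy.mean()]] if len(xx) else []))
    print(len(xx))
    for z in(.102,.038): print(z,ch(plane(c,w,z)).round(0).tolist())
E
python3 m.py h i
```

```text
9.3 tcp [ 0.6404 -0.0926  0.0826] chute [[  7.5 -50.6]] joints [  7.  23. -35.  33. -14.  39.] F [-4.3  2.1  2.6] w 0.28086863219531755
[[ 0.907 -0.222  0.357]
 [-0.206 -0.975 -0.085]
 [ 0.367  0.003 -0.93 ]]
h 1473 281 358 150 175
0
0.102 [[52.0, -28.0], [50.0, -74.0], [63.0, -50.0]]
0.038 [[64.0, -19.0], [60.0, -83.0], [80.0, -50.0]]
i 698 289 351 165 184
0
0.102 [[45.0, -33.0], [46.0, -70.0], [56.0, -50.0]]
0.038 [[54.0, -26.0], [55.0, -77.0], [69.0, -50.0]]
```

```bash
python3 - <<'E'
from h import *
c=load("wrist_i.npz")["image"][90:260,180:460,::-1]; s=load("side_i.npz")["image"][90:250,215:455,::-1]
cv2.imwrite("pics/i2.png",np.vstack([cv2.resize(c,(560,340)),cv2.resize(s[20:130],(560,257))]))
E
```

```text
(no output)
```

View pics/i2.png

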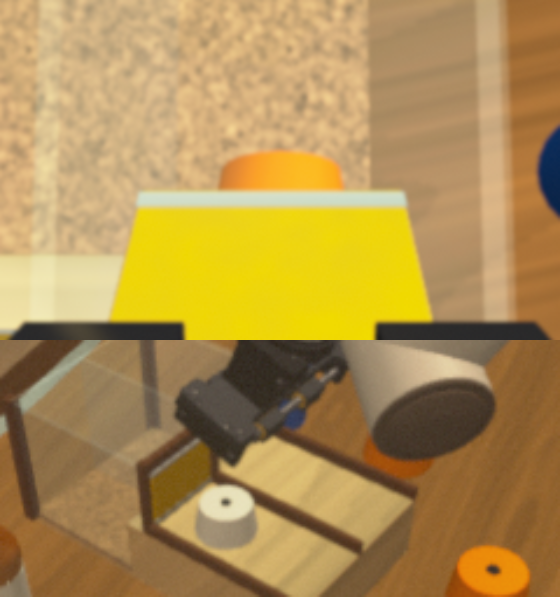

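The flap is still up on the fingers. The orange is lower and smaller, with its side facing me, so it looks tipped over the edge. The -4 N suggests a light header touch, so I draw back straight.

>>> {"op": "play_rows", "data": {
  "commands": [
    [[-0.004,0.001,0,0,0,0,0.72],[-0.01,0.0022,0,0,0,0,0.72],[-0.016,0.0035,0,0,0,0,0.72],[-0.022,0.0048,0,0,0,0,0.72],[-0.028,0.0062,0,0,0,0,0.72]]
  ]
}}

```text
time_s: 9.9
tcp_pos: [0.6142, -0.0857, 0.084]
ee_rot: [[0.906, -0.221, 0.362], [-0.205, -0.975, -0.083], [0.371, 0.001, -0.929]]
wrist_force: [-0.4, -0.0, 0.6]
gripper_width: 0.278
```

```bash
python3 look.py j wrist side; python3 m.py j
```

```text
9.9 tcp [ 0.6142 -0.0857  0.084 ] chute [[-19.5 -49.7]] joints [  6.  21. -42.  45. -10.  28.] F [-0.4 -0.   0.6] w 0.2777465001712723
[[ 0.906 -0.221  0.362]
 [-0.205 -0.975 -0.083]
 [ 0.371  0.001 -0.929]]
j 1458 286 356 133 177
0
0.102 [[24.0, -30.0], [24.0, -72.0], [49.0, -49.0]]
0.038 [[35.0, -23.0], [35.0, -81.0], [69.0, -49.0]]
```

The bung's front edge projects to the same point (x = 69 mm) from both poses only at floor height, so it has dropped. I draw the fingers out further, easing the lean to stay off the joint 5 limit, then lift.

>>> {"op": "play_rows", "data": {
  "commands": [
    [[-0.01,0.0022,0.001,0.008,0.035,0,0.72],[-0.022,0.0048,0.002,0.015,0.07,0,0.72],[-0.036,0.008,0.003,0.024,0.105,0,0.72],[-0.05,0.011,0.004,0.032,0.14,0,0.72],[-0.064,0.014,0.006,0.04,0.175,0,0.72]]
  ]
}}

```text
time_s: 10.5
tcp_pos: [0.5502, -0.0713, 0.0899]
ee_rot: [[0.956, -0.221, 0.193], [-0.216, -0.975, -0.044], [0.198, 0.0, -0.98]]
wrist_force: [0.3, -0.1, -0.5]
gripper_width: 0.282
```

>>> {"op": "play_rows", "data": {
  "commands": [
    [[-0.015,0.003,0.02,0,0,0,0.72],[-0.03,0.006,0.06,0,0,0,0.72],[-0.045,0.008,0.1,0,0,0,0.72],[-0.06,0.01,0.13,0,0,0,0.72],[-0.06,0.01,0.13,0,0,0,0.72]]
  ]
}}

```text
time_s: 11.0
tcp_pos: [0.4918, -0.0612, 0.2252]
ee_rot: [[0.954, -0.22, 0.204], [-0.216, -0.976, -0.043], [0.208, -0.003, -0.978]]
wrist_force: [0.0, 0.2, -0.1]
gripper_width: 0.283
```

```bash
python3 look.py k wrist top; python3 - <<'E'
from h import *
c=load("wrist_k.npz")["image"][:,:,::-1]; t=load("top_k.npz")["image"][75:255,290:460,::-1]
cv2.imwrite("pics/k2.png",np.vstack([c[:230],cv2.resize(t,None,fx=3.76,fy=3.76)[:340]]) if 0 else np.hstack([cv2.resize(c[:260,120:520],(460,299)),cv2.resize(t,(282,299))]))
E
```

```text
11.0 tcp [ 0.4918 -0.0612  0.2252] chute [[-144.4  -52.7]] joints [ 15.   3. -28.   7. -48.  58.] F [ 0.   0.2 -0.1] w 0.2828860767186051
[[ 0.954 -0.22   0.204]
 [-0.216 -0.976 -0.043]
 [ 0.208 -0.003 -0.978]]
```

View pics/k2.png

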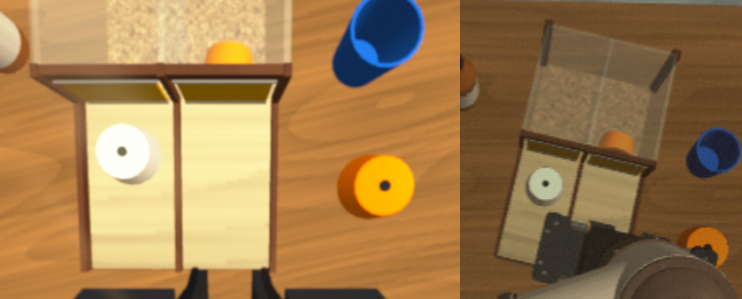

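The right lane is empty and its flap hangs like the left one. The orange bung lies in the bin just behind the header, at (228,52) in the left picture and (615,142) in the right. One last numeric check after settling, once the arm has moved a little further clear.

>>> {"op": "play_rows", "data": {
  "commands": [
    [[-0.01,0,0.01,0,0,0,0.72],[-0.02,0,0.02,0,0,0,0.72],[-0.03,0,0.03,0,0,0,0.72],[-0.03,0,0.03,0,0,0,0.72],[-0.03,0,0.03,0,0,0,0.72]]
  ]
}}

```text
time_s: 11.6
tcp_pos: [0.4596, -0.0621, 0.2499]
ee_rot: [[0.956, -0.221, 0.194], [-0.217, -0.975, -0.045], [0.199, 0.001, -0.98]]
wrist_force: [-0.5, -0.5, 0.0]
gripper_width: 0.283
```

```bash
python3 look.py l wrist top side; python3 - <<'E'
from h import *
a,b,k=load("top0.npz"),load("top_l.npz"),load("top_k.npz")
def cen(im,roi,f):
    im=im.astype(int)[roi[0]:roi[1],roi[2]:roi[3]]; y,x=np.nonzero(f(im)); return len(x),round(x.mean()+roi[2],1),round(y.mean()+roi[0],1)
W=lambda i:i.min(2)>150; B=lambda i:i[...,2]-i[...,0]>50; A=lambda i:(i[...,0]-i[...,2]>50)&(i[...,0]<150); Or=lambda i:(i[...,0]-i[...,2]>100)&(i[...,1]<.65*i[...,0])
for n,roi,f in(("white",(170,205,325,360),W),("cup",(145,190,425,465),B),("bottle",(100,145,272,305),A)): print(n,cen(a["image"],roi,f),cen(b["image"],roi,f))
print("orange top k,l",[cen(c["image"],(130,175,360,400),Or) for c in(k,b)])
# flap: yellow pixels in side and wrist views, each lane's flap bottom edge on plane z=.073
s0,s1=load("side0.npz"),load("side_l.npz"); Y=lambda i:(i[...,0]-i[...,2]>60)&(i[...,1]>.65*i[...,0])&(i[...,2]<60)
for roi in((140,195,272,308),(120,170,305,335)): print("flap side",cen(s0["image"],roi,Y),cen(s1["image"],roi,Y))
print("flap right top",cen(a["image"],(160,185,364,402),lambda i:i.sum(2)<260),cen(b["image"],(160,185,364,402),lambda i:i.sum(2)<260))
E
```

```text
11.6 tcp [ 0.4596 -0.0621  0.2499] chute [[-175.6  -60.7]] joints [ 16.  -1. -29.   7. -53.  57.] F [-0.5 -0.5  0. ] w 0.2826562524314526
[[ 0.956 -0.221  0.194]
 [-0.217 -0.975 -0.045]
 [ 0.199  0.001 -0.98 ]]
white (254, np.float64(341.4), np.float64(185.1)) (252, np.float64(341.4), np.float64(185.1))
cup (218, np.float64(441.9), np.float64(167.3)) (219, np.float64(441.8), np.float64(167.2))
bottle (1156, np.float64(288.0), np.float64(121.1)) (1152, np.float64(288.0), np.float64(121.1))
orange top k,l [(155, np.float64(385.3), np.float64(159.7)), (158, np.float64(385.4), np.float64(159.7))]
flap side (534, np.float64(291.4), np.float64(168.4)) (556, np.float64(291.4), np.float64(167.9))
flap side (443, np.float64(318.7), np.float64(147.6)) (454, np.float64(318.6), np.float64(147.3))
flap right top (435, np.float64(383.3), np.float64(171.5)) (465, np.float64(383.1), np.float64(171.0))
```

All checks agree, so I hand in.

```bash
python3 -c "
from station import r
print(r.finish_job())"
```

```text
the job is handed in; nothing more can be done
None
```

I pushed the orange bung along the right lane with the fingertips, through its flap and over the inner edge into the bin. I then drew the fingers back out and handed the job in at about 11.7 s.

**Last checks:**
- **Orange bung:** it is at rest in the right half of the bin, apparently on its side against the deck. It did not move between the last two pictures.
- **Flap:** in the side view, the right flap's pixels match the opening picture to within 0.3 px. This check only compares pictures; I did not read the hinge angle.
- **White bung, bottle and cup:** each is within 0.1 px of where it started in the top view.
- **Robot:** it touches nothing.

**What went differently:**
- **Lean:** the advised 30 to 45° finger lean was out of reach because of a joint range limit. I used 12° rising to about 22°, which was enough.
- **Light contact:** at the deepest point the wrist force rose to about 5 N, probably a light touch on the header or the bung. It cleared as soon as I drew back.
- **Unclear reading:** just before the bung dropped, its height could not be read, because the range camera saw the clear roof instead. Views from two arm positions then showed it on the bin floor.

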